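# Feed the sensor housings into their carton

## Robot

A 6-joint arm with a two-finger parallel gripper is mounted at the origin on the work surface. World frame = base frame: x ahead of the robot, y to its left, z up, the work surface at z = 0. Lengths are in mm, angles in degrees, forces in N, time in s.
With the tool pointing down it reaches from about 350 to 925 mm from the base axis. Payload 6.4 kg.
Tool frame: the origin (TCP) lies where the fingers leave the gripper's body, on its centre line; the fingertips stand 97 mm ahead of it and the grasp point (between the pads) lies 78 mm ahead of it; z points along the fingers, y is the line along which they close (so a half turn about z gives the same grasp; the last joint's range is limited). The gripper opens to 94 mm and grips with 3 to 60 N. Pads are 16 mm wide; open, the fingers measure 119 mm over their backs; the gripper's body (75 mm by 177 mm) begins 78 mm behind the grasp point.
Start: joints at [-84.059, 14.043, 89.255, -0, 76.702, -9.975], TCP at [178.261, -625.09, 302.655] pointing down, gripper open.
Joint ranges: [-179.41, 179.41], [-58.25, 129.5], [7.25, 145.43], [-54.29, 234.29], [11.92, 165.04], [-157.13, 157.13]. Speed limits (degrees/s): [147.25, 147.25, 180, 180, 180, 180].

## Interface

Orientations are given as [roll, pitch, yaw] about the fixed x, y, z axes, in that order (R = Rz(yaw) Ry(pitch) Rx(roll)).
In Python, from cell import bot, read_camera gives the robot as it stands. The module is installed in compiled form; this text tells all that it offers.
- The arm moves only by the tool send_rows, never from a script. Its argument "moves" is one flat list of numbers, 4 for each row, row after row: the shift along the tool's x, y, z in units of 50 mm (1.0 is 50 mm), then the turn about the tool's z in degrees. A call has 1 to 8 rows; each row shifts and turns the commanded pose from where the row before left it, along the tool's axes as they then stand; what a row does not reach is not made up. A row lasts 1/8 s, in which the tool goes at most 62.5 mm and 10.7 degrees, less where a joint would pass 70% of its speed; a pose out of reach is approached as far as the arm can. A call is refused whole if a number of a shift passes 1 or a number of a turn 10.7, either way. A call with a gripper value outside its range is refused whole. "claw" is the closure, from -1 (fully open) to 1 (shut), set as the call begins (left out, the last holds). The fingers move at their own pace and stop on an object; the grip force is fixed at half the most. Time passes only in rows, so rows that do not move let the fingers close. It gives the time, the measured TCP pose, the force, the opening and the grip force at its end, in the units of the state.
- bot.read_state(): the state, without advancing time (a new reading comes with each control period).
- read_camera(name): name is "scene" or "top" or "wrist"; returns a dict with "color" (384x512x3 uint8, blue, green, red), "fx", "fy", "cx", "cy" (pixels), "rvec" (rotation vector, rad) and "tvec" (3), from world to camera coordinates, as OpenCV has them. Camera axes: x right, y down, z forward; pixel columns grow to the right and rows downward; lengths in mm; the calibration is good to about 2 mm. A picture is of the moment at which its call begins. There is no depth.
- bot.finish_job(): hands the job in; it is judged then, once.
The state is a dict: "time_s": time; "joint_pos": joint angles; "qd": joint speeds; "effort": joint torques, N m; "tcp_pos": TCP position; "eef_rot": TCP orientation; "force": force on the tool from outside, world axes, zero at the start; "wrist_torque": the same for the moment, N m; "gripper_width": finger opening in mm; "grip_force": force on a finger pad.
Only numpy, scipy, OpenCV 4.12 (cv2) and the standard library are available. Lean on these libraries where they do the work, as an engineer would, in place of code of your own. Each camera call takes 0.05 s, during which the arm holds its last target. There are 200 camera calls.

## Task

Get the three black housings into the carton. First swing both carton flaps outwards, well past upright, then flip the red safety catch right over, away from the lever, and only then pull the lever by its blue crossbar towards the robot to the end of its swing, so that the gate lifts and the housings roll in. The lever springs back, so finish while still gripping and holding it fully pulled, with all three housings in the carton; leave the mug, bottle, green bin and screwdriver alone.

Things in the scene. Friction and masses are not known exactly. Their poses are not given: they have to be found in the camera images.
- station: Feeding station fixed to the table: grey board 300 x 440 x 12 mm with, seen from the robot, the carton on its right, a sloping aluminium chute with an orange gate on its left, and a blue lever box in front of the chute. Origin: on the table surface, 10 mm (+x) and 10 mm (-y) from the board's centre; x away from the robot, y left, z up; yaw -0.3 to 0.12.
- chute_lip (a point): Middle of the chute's lower end, on its floor, 100 mm above the table. The floor, 62 mm wide inside, rises 10 degrees along the station's +y for 170 mm, walls 28 mm high. 33 mm up from the lip hangs the gate, guides up to 162 mm above the table; it lifts as the lever is pulled and drops back with it.
- carton: Open cardboard carton, fixed on the board, outside 130 (x) x 130 (y) x 75 (z) mm, walls and floor 4 mm. Origin: centre of its underside, 12 mm above the table; x away from the robot, y left. Two flaps on its near (-x) and far (+x) rims.
- flap_near (a joint): Flap hinged along the carton's near (-x) rim, a cardboard sheet 55 mm from hinge to free edge, 126 mm along y, 4 mm thick. 0: lies level, closing its part of the mouth; grows as it swings up and back towards the robot; 1.57 upright, stop at 2.6. Starts half open, 0.7 to 1.1. Stiff crease: stays where it is left; under 1 N at the free edge moves it.
- flap_far (a joint): Flap hinged along the carton's far (+x) rim, a cardboard sheet 55 mm from hinge to free edge, 126 mm along y, 4 mm thick. 0: lies level, closing its part of the mouth; grows as it swings up and over, away from the robot; 1.57 upright, stop at 2.6. Starts half open, 0.7 to 1.1. Stiff crease: stays where it is left; under 1 N at the free edge moves it.
- flap_near_hinge (a point): Middle of the near flap's hinge line, on the rim, 87 mm above the table; the hinge runs along the carton's y.
- flap_far_hinge (a point): Middle of the far flap's hinge line, on the rim, 87 mm above the table; the hinge runs along the carton's y.
- flap_near_edge (a point): Middle of the near flap's free edge, in the middle of its thickness.
- flap_far_edge (a point): Middle of the far flap's free edge, in the middle of its thickness.
- catch (a joint): Red safety catch in front of the lever: a bar 88 mm long, 10 mm thick, 14 mm high, hinged at its left (+y) end about the station's x axis. 0: bar lies level, pointing right (-y) across the lever's path and blocks the lever; grows as its free end swings up and over to the left; 1.57 upright, stop at 2.6. Stays where it is left; about 1 N at the peg moves it. Starts at 0 to 0.1.
- catch_peg (a point): Grip point on the catch's round red peg, 12 mm thick, which juts 40 mm from the catch bar's free end towards the robot (-x of the station); this point is 16 mm from the peg's end and 72 mm from the hinge axis. At joint 0 it is 125 mm above the table.
- catch_hinge (a point): Point on the catch's hinge axis (along the station's x, 125 mm above the table) level in x with catch_peg: the peg point circles it at 72 mm in the station's yz plane.
- lever (a joint): Upright lever, hinged about the station's y axis at lever_pivot. 0: leans 0.30 rad away from the robot; grows as it is pulled towards the robot (-x) and down; stop at 1.0. Spring returns it to 0 when let go: about 2 N at the bar at the start, 8 N at the end. With the catch closed it moves less than 0.1. The gate is clear of the housings from about 0.6.
- pull_lever: The whole lever, stem and crossbar. Origin: on its hinge axis, at lever_pivot; its own axes are the station's when the joint is 0.
- pull_bar (a point): Blue crossbar at the lever's top, a round bar 18 mm thick, 66 mm long along the station's y. This point: its centre, 100 mm from lever_pivot; at joint 0 about 171 mm above the table. The steel lever stem, 12 mm thick, joins it from below in the middle.
- lever_pivot (a point): The lever's hinge axis (along the station's y), 75 mm above the table.
- housing1: Round black sensor housing, a cylinder 34 mm in diameter, 56 mm long, lying along its own x, number 1 in the chute's queue (1 is at the gate). Origin: its centre. 40 to 85 g.
- housing2: Round black sensor housing, a cylinder 34 mm in diameter, 56 mm long, lying along its own x, number 2 in the chute's queue (1 is at the gate). Origin: its centre. 40 to 85 g.
- housing3: Round black sensor housing, a cylinder 34 mm in diameter, 56 mm long, lying along its own x, number 3 in the chute's queue (1 is at the gate). Origin: its centre. 40 to 85 g.
- mug: White mug, 80 mm wide, 90 mm high, standing free to the right of the station. Origin: centre of its underside. To be left alone.
- bottle: Yellow drinking bottle, 66 mm wide, 180 mm high, standing free to the left of the station. Origin: centre of its underside. To be left alone.
- green_bin: Small open green parts bin, 120 x 90 x 60 mm, standing free to the left of the station. Origin: centre of its underside. To be left alone.
- screwdriver: Red-handled screwdriver lying on the table, to the left and nearer the robot than the station. To be left alone.
There are look-alikes about, which are no part of the job. What is shaped like the housing1 but white is not meant.

How it is judged (in metres and radians):
On the way, in this order (a step that is already met when the one before it is completed fails the run):
1. both carton flaps swung outwards past upright (value of joint each of flap_near, flap_far above 1.7 rad), for 0.2 s.
2. the safety catch flipped right over (all of step 1 and value of joint catch above 1.7 rad), for 0.2 s.
3. the lever pulled fully towards the robot, with the flaps and the catch still open (all of step 2 and value of joint lever above 0.75 rad), for 0.2 s.
At the end, for the whole second after the job is handed in: The fingers still hold the lever by its crossbar (contact over 1 N) with the lever at more than 0.75 of its 1.0 rad swing, the catch past 1.7 rad, both flaps past 1.7 rad, and the centres of all three housings inside the carton's walls and below its rim (under 70 mm above its underside) (all of step 3 and contact force between the fingers and pull_lever above 1 N and x of housing1 in the frame of carton between -0.06 and 0.06 m and y of housing1 in the frame of carton between -0.06 and 0.06 m and z of each of housing1, housing2, housing3 in the frame of carton below 0.07 m and x of housing2 in the frame of carton between -0.06 and 0.06 m and y of housing2 in the frame of carton between -0.06 and 0.06 m and x of housing3 in the frame of carton between -0.06 and 0.06 m and y of housing3 in the frame of carton between -0.06 and 0.06 m); the arm keeps its last pose, push and grip.
It fails at once if the mug, bottle, green bin or screwdriver was moved more than 25 mm or knocked over (distance of any of mug, bottle, green_bin, screwdriver from where it was at the start of the episode above 0.025 m or angle between any of mug, bottle, green_bin's own z axis and vertical above 0.5 rad).
It also fails if it takes over 72 s, if anything falls off the work surface, if the arm or the gripper's body presses on something with over 40 N, if the wrist force passes 120 N, or if a joint passes its speed limit or range.

## Working session

There is one attempt and no reset: what is moved stays moved. The work goes in short steps, Python scripts to look and compute and a tool call to move; the robot and the scene stay as the last step left them, time stands still between calls to the robot, and variables do not carry over. Pictures are saved under pics/ and viewed, at most 10 in all, crops included, and the job is handed in when it is done.

Besides the shell and the picture viewer there is one more tool, called after "Emit:" as name(argument=value, ...) on one line, values as JSON. send_rows: Moves the arm, as the interface text tells. Its arguments: {"type":"object","properties":{"moves":{"type":"array","items":{"type":"number"}},"claw":{"type":"number"}},"required":["moves"]}

```bash
mkdir -p pics; ls; cat > h.py <<'E'
import numpy as np, cv2
from cell import bot, read_camera
def ray(c,u,v):
    R=cv2.Rodrigues(np.array(c["rvec"],float))[0]; t=np.array(c["tvec"],float).ravel()
    d=R.T@np.array([(u-c["cx"])/c["fx"],(v-c["cy"])/c["fy"],1.]); return -R.T@t,d
def onz(c,u,v,z):
    o,d=ray(c,u,v); return o+d*(z-o[2])/d[2]
def tri(c1,p1,c2,p2):
    o1,d1=ray(c1,*p1);o2,d2=ray(c2,*p2)
    s=np.linalg.lstsq(np.c_[d1,-d2],o2-o1,rcond=None)[0]
    a,b=o1+s[0]*d1,o2+s[1]*d2; return (a+b)/2,np.linalg.norm(a-b)
def proj(c,P):
    return cv2.projectPoints(np.array(P,float).reshape(-1,3),np.array(c["rvec"],float),np.array(c["tvec"],float),np.array([[c["fx"],0,c["cx"]],[0,c["fy"],c["cy"]],[0,0,1.]]),None)[0].reshape(-1,2)
E
python3 - <<'E'
from h import *
for n in("scene","top"):
    c=read_camera(n); cv2.imwrite(f"pics/{n}0.png",c["color"]); print(n,ray(c,256,192),c["fx"])
print(bot.read_state())
E
```

```text
pics
scene (array([1240.18551282, -116.73056586,  855.50280096]), array([-0.67799014,  0.13902518, -0.72191651])) 352.9514900626287
top (array([ 329.72773262,   25.99871747, 1198.58108906]), array([ 0.20755318,  0.00594145, -0.97829152])) 405.12645321071636
{'time_s': 0.1, 'joint_pos': array([-8.40581744e+01,  1.40816367e+01,  8.93153018e+01, -7.67413950e-04,
        7.67028285e+01, -9.97498855e+00]), 'qd': array([ 0.01385411, -0.13428085, -0.21779761,  0.07006807, -0.01909447,
        0.0360964 ]), 'effort': array([-1.79122713e-05, -4.16910946e+01, -3.15526807e+01,  6.86726603e-02,
        3.09333368e-02, -4.66800554e-05]), 'tcp_pos': array([ 178.22436788, -624.71112073,  301.66308037]), 'eef_rot': array([-1.79901612e+02, -1.65462239e-02,  1.59169771e+01]), 'force': array([-0.53398372,  1.06926539, -0.58111477]), 'wrist_torque': array([0.02385493, 0.03066981, 0.00028089]), 'grip_force': 0.0, 'gripper_width': 93.69951798985943}
```

View pics/scene0.png

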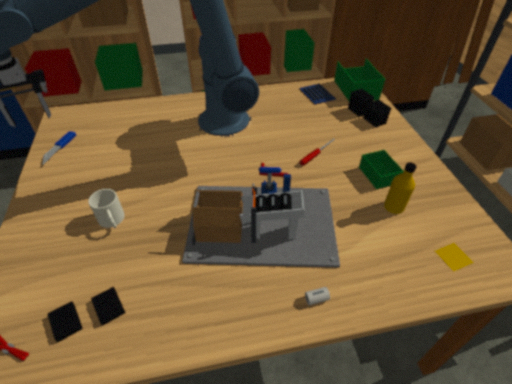

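View pics/top0.png

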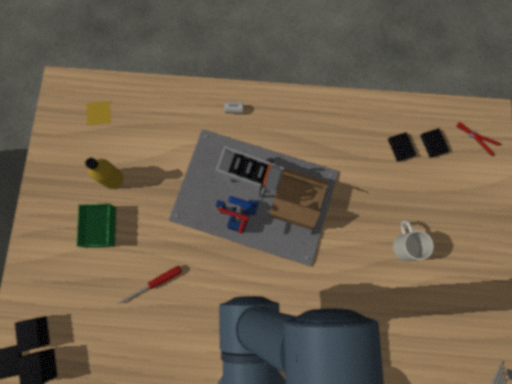

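The scene view, taken from the far side, shows the station at about (265,225), with the carton at (218,218), the chute with black housings at (275,202) and the lever with the red catch at (270,178). The top view shows the board corners at about (204,131), (338,172), (313,264) and (171,219). The black boxes at (402,147), (435,142) and (35,350), and the white cylinder at (233,108), are look-alikes. The housings I want are the three in the chute at (243,165) in the top view. The other red items are the screwdriver at (165,277) and the pliers at (480,138), and the red catch is at (237,214). Next I'll make a close crop.

```bash
python3 - <<'E'
from h import *
c=read_camera("top"); s=read_camera("scene")
P=[onz(c,u,v,12)[:2].round(0) for u,v in [(204,131),(338,172),(313,264),(171,219)]]; print(P)
a=cv2.resize(c["color"][120:275,160:350],None,fx=4,fy=4,interpolation=cv2.INTER_CUBIC)[:600]
cv2.imwrite("pics/topc.png",a)
b=cv2.resize(s["color"][155:275,180:345],None,fx=4.8,fy=4.8,interpolation=cv2.INTER_CUBIC)
cv2.imwrite("pics/scenec.png",b)
# board mask
im=c["color"];h=cv2.cvtColor(im,cv2.COLOR_BGR2HSV)
m=((h[...,1]<60)&(h[...,2]>40)).astype(np.uint8); m[:120]=0;m[275:]=0;m[:,:160]=0;m[:,350:]=0
m=cv2.morphologyEx(m,cv2.MORPH_OPEN,np.ones((3,3)));
k=max(cv2.findContours(m,0,2)[0],key=cv2.contourArea)
r=cv2.minAreaRect(k);B=cv2.boxPoints(r);print(B)
W=np.array([onz(c,u,v,12) for u,v in B]);print(W.round(1),W.mean(0),np.linalg.norm(np.roll(W,-1,0)-W,axis=1))
for i in range(4):
  d=np.roll(W,-1,0)[i]-W[i];print(np.arctan2(d[1],d[0]))
E
```

```text
[array([761., 208.]), array([ 663., -209.]), array([ 383., -147.]), array([480., 277.])]
[[167.85773  221.94781 ]
 [197.01614  127.379974]
 [339.9904   171.46368 ]
 [310.83197  266.03152 ]]
[[ 471.   285.5   12. ]
 [ 771.1  231.    12. ]
 [ 664.8 -215.2   12. ]
 [ 376.4 -141.1   12. ]] [570.81002164  40.06093895  12.        ] [305.05168593 458.70963791 297.76338824 436.94249456]
-0.1794988087473416
-1.8048676058702078
2.890116951400918
1.352469788523218
```

View pics/topc.png

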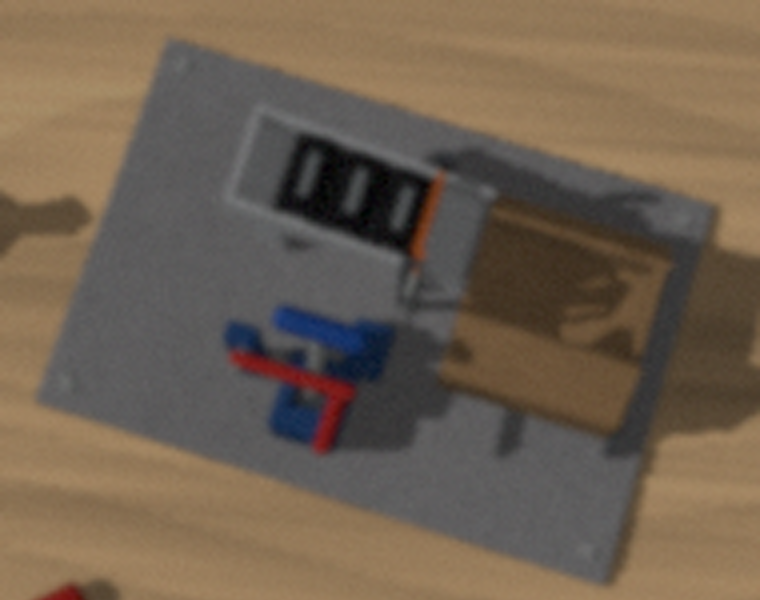

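View pics/scenec.png

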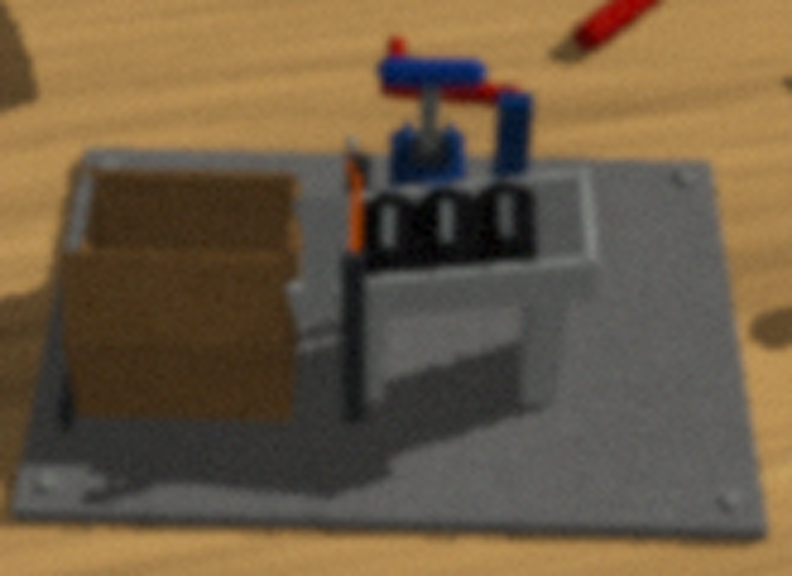

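The crops show the board corners. The red catch is level, with its peg ending at top crop (322,447) and its elbow at (345,392). The blue bar ends are at scene crop (385,72) and (482,72), and both flaps are half open. The three black housings sit behind the orange gate, so that is the right queue.

```bash
python3 - <<'E'
from h import *
c=read_camera("top"); s=read_camera("scene")
T=lambda u,v:(160+u/4-.4,120+v/4-.4); S=lambda u,v:(180+u/4.8-.4,155+v/4.8-.4)
W=np.array([onz(c,*T(*p),12) for p in[(38,402),(170,36),(720,204),(606,586)]])
V=np.array([onz(s,*S(*p),12) for p in[(708,163),(765,530),(10,515),(82,152)]])
for A in(W,V):
  print(A.round(1).tolist(),A.mean(0).round(1),np.linalg.norm(np.roll(A,-1,0)-A,axis=1).round())
  D=np.roll(A,-1,0)-A; D=np.array([D[0]-D[2],-(D[1]-D[3])]); print(np.arctan2(D[0,1],D[0,0]),np.arctan2(-D[1,0],D[1,1]))
print("peg end top@125",onz(c,*T(323,445),129), "elbow",onz(c,*T(345,392),132),"catch left",onz(c,*T(232,360),132))
print("bar from scene @171",onz(s,*S(387,72),171),onz(s,*S(482,72),171))
print("bar tri L",tri(c,T(280,317),s,S(480,70)))
print("gate top",tri(c,T(440,178),s,S(358,180)))
print("carton far right/left hinge corners scene@87",onz(s,*S(80,340),87),onz(s,*S(293,350),87))
print("far flap edge tri: ",tri(c,T(490,205),s,S(293,252)),tri(c,T(670,260),s,S(68,250)))
print("near flap edge?",tri(c,T(460,312),s,S(297,176)),tri(c,T(640,370),s,S(93,170)))
E
```

```text
[[476.7, 282.5, 12.0], [768.4, 214.9, 12.0], [667.4, -213.9, 12.0], [376.2, -141.9, 12.0]] [572.2  35.4  12. ] [299. 441. 300. 436.]
-0.23515361888687725 -0.23199896050761498
[[480.2, 281.7, 12.0], [767.2, 213.7, 12.0], [669.8, -210.4, 12.0], [381.7, -144.3, 12.0]] [574.7  35.2  12. ] [295. 435. 296. 437.]
-0.22907194699058234 -0.22658394480193425
peg end top@125 [448.62104137  65.7350418  129.        ] elbow [484.5855352   54.03478876 132.        ] catch left [500.10900452 130.91660377 132.        ]
bar from scene @171 [512.74900113  44.79865861 171.        ] [524.14798248 100.30644369 171.        ]
bar tri L (array([524.03155789,  98.87397115, 172.75969917]), np.float64(0.283944247699991))
gate top (array([618.78899673,   4.34713052, 194.71122412]), np.float64(3.0100438351928713))
carton far right/left hinge corners scene@87 [ 610.52549637 -156.02856683   87.        ] [642.35954297 -37.24404455  87.        ]
far flap edge tri:  (array([617.43580741, -32.18550633, 142.8384423 ]), np.float64(2.044340988490189)) (array([ 589.23156347, -155.07845373,  141.32016176]), np.float64(1.348784773812147))
near flap edge? (array([545.57297625, -17.68077761, 127.98733361]), np.float64(1.8932479821259092)) (array([ 515.70031313, -138.22770584,  128.12356508]), np.float64(5.77719211791074))
```

Emit:
send_rows(moves=[0, 0, -0.4, 9.7, 0, 0, 0, 9.7, 0, 0, 0, 9.7, 0, 0, 0, 0], claw=1)

```text
time_s: 0.8
tcp_pos: [178.3, -625.0, 322.6]
eef_rot: [-180.0, 0.0, -13.1]
force: [0.2, 0.4, -0.6]
gripper_width: 57.3
grip_force: 0.0
```

```bash
cat >> h.py <<'E'
from scipy.spatial.transform import Rotation as Ro
O=np.array([580.8,23.3,0]);YAW=-0.231
RS=Ro.from_euler('z',YAW)
def st(p): return O+RS.apply(np.array(p,float))
def plan(pst,tip=97):
    """tip/grasp point target in station frame -> tool shift in 50mm units"""
    s=bot.read_state(); R=Ro.from_euler('xyz',s["eef_rot"],degrees=True)
    tcp=np.array(s["tcp_pos"]); cur=tcp+R.apply([0,0,tip])
    print("cur st",RS.inv().apply(cur-O).round(1),"yaw",s["eef_rot"].round(1),"t",s["time_s"],"w",s["gripper_width"],"F",s["force"].round(1))
    d=R.inv().apply(st(pst)-cur)/50; print(pst,"shift",d.round(2)); return d
E
python3 -c "
from h import *
plan([11,-108,150]);plan([11,-108,105])"
```

```text
cur st [-243.4 -723.3  225.6] yaw [-180.     0.   -13.1] t 0.8 w 57.34055007792592 F [ 0.2  0.4 -0.6]
[11, -108, 150] shift [  5.12 -12.29   1.51]
cur st [-243.4 -723.3  225.6] yaw [-180.     0.   -13.1] t 0.8 w 57.34055007792592 F [ 0.2  0.4 -0.6]
[11, -108, 105] shift [  5.12 -12.29   2.41]
```

Emit:
send_rows(moves=[0.37, -0.88, 0, 0, 0.37, -0.88, 0, 0, 0.37, -0.88, 0, 0, 0.37, -0.88, 0, 0, 0.37, -0.88, 0, 0, 0.37, -0.88, 0, 0, 0.37, -0.88, 0, 0])

```text
time_s: 1.68
tcp_pos: [375.3, -353.4, 322.7]
eef_rot: [180.0, -0.0, -13.0]
force: [0.2, -0.9, -0.7]
gripper_width: 0.4
grip_force: 0.0
```

Emit:
send_rows(moves=[0.37, -0.88, 0, 0, 0.37, -0.88, 0, 0, 0.37, -0.88, 0, 0, 0.37, -0.88, 0, 0, 0.37, -0.88, 0, 0, 0.37, -0.88, 0, 0, 0.37, -0.88, 0.5, 0, 0, 0, 0.5, 0])

```text
time_s: 2.68
tcp_pos: [572.2, -81.9, 272.2]
eef_rot: [-180.0, -0.1, -12.8]
force: [-0.9, 0.5, 0.6]
gripper_width: 0.3
grip_force: 0.0
```

```bash
python3 -c "
from h import *
plan([11,-108,105])
c=read_camera('wrist');cv2.imwrite('pics/w1.png',c['color'])"
```

```text
cur st [  15.8 -104.4  175.2] yaw [-1.80e+02 -1.00e-01 -1.28e+01] t 2.675 w 0.2732417018411464 F [-0.9  0.5  0.6]
[11, -108, 105] shift [-0.1   0.07  1.4 ]
```

View pics/w1.png

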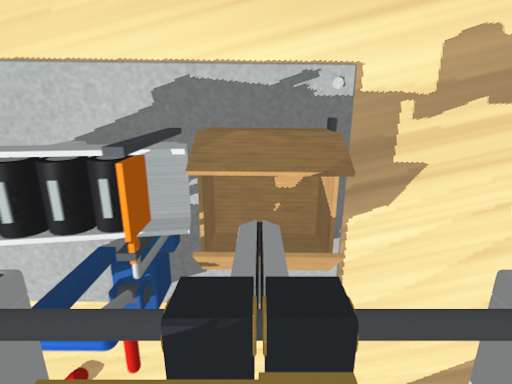

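The wrist view shows the far flap's free edge at row 172 and its hinge at row 130. The near flap's edge is at about row 258, and the fingertips at (258,222) are between the two flaps.

```bash
python3 -c "
from h import *
c=read_camera('wrist')
f=lambda u,v,z:RS.inv().apply(onz(c,u,v,z)-O).round(1)
print('far edge',f(187,173,137),f(353,174,137),'hinge',f(203,129,87),f(338,129,87))
print('near edge',f(195,253,128),f(345,253,128),f(195,265,128))"
```

```text
far edge [ 43.8 -52.5 137. ] [  43.9 -172.3  137. ] hinge [ 70.3 -56.3  87. ] [  71.1 -171.8   87. ]
near edge [-25.5 -52.6 128. ] [ -24.7 -175.1  128. ] [-36.5 -52.  128. ]
```

Emit:
send_rows(moves=[-0.1, 0.07, 0.7, 0, 0, 0, 0.7, 0, 0, 0, 0, 0])

```text
time_s: 3.15
tcp_pos: [563.9, -86.8, 201.0]
eef_rot: [-180.0, 0.3, -13.2]
force: [-0.3, 0.1, 0.3]
gripper_width: 0.6
grip_force: 0.0
```

Emit:
send_rows(moves=[-0.3, 0, 0, 0, -0.3, 0, 0, 0, -0.3, 0, 0, 0, -0.3, 0, 0, 0, -0.3, 0, 0, 0, -0.16, 0, 0, 0, 0, 0, 0, 0])

```text
time_s: 4.03
tcp_pos: [483.7, -67.5, 202.5]
eef_rot: [-180.0, 0.1, -13.2]
force: [0.7, -0.2, -0.3]
gripper_width: -0.0
grip_force: 0.0
```

Emit:
send_rows(moves=[0.6, 0, 0, 0, 0.6, 0, 0, 0, 0.4, 0, 0, 0, 0.3, 0, 0, 0, 0.3, 0, 0, 0, 0.3, 0, 0, 0, 0.3, 0, 0, 0, 0.32, 0, 0, 0])

```text
time_s: 5.03
tcp_pos: [636.1, -103.2, 201.5]
eef_rot: [-180.0, 0.2, -13.2]
force: [-1.4, -0.4, 0.1]
gripper_width: 0.7
grip_force: 0.5
```

```bash
python3 -c "
from h import *
plan([82,-112,105])"
```

```text
cur st [  82.5 -110.4  104.5] yaw [-180.     0.2  -13.2] t 5.025 w 0.716801586390876 F [-1.4 -0.4  0.1]
[82, -112, 105] shift [-0.01  0.03 -0.01]
```

Emit:
send_rows(moves=[-0.3, 0, -0.3, 0, -0.3, 0, -0.9, 0, -0.6, -0.4, -0.8, 0, -0.6, -0.5, 0, 0, -0.6, -0.5, 0, 0, -0.6, -0.5, 0, 0, -0.5, -0.3, 0, 0, -0.3, 0, 0, 0], claw=0.04)

```text
time_s: 6.02
tcp_pos: [475.6, 47.9, 302.4]
eef_rot: [180.0, 0.0, -13.1]
force: [0.3, -0.2, 0.5]
gripper_width: 45.2
grip_force: 0.0
```

```bash
python3 -c "
from h import *
plan([-122,9.5,125],78)
c=read_camera('wrist');s=read_camera('scene');t=read_camera('top')
cv2.imwrite('pics/s2.png',np.hstack([cv2.resize(c['color'],(400,300)),cv2.resize(s['color'][155:275,185:345],(400,300),interpolation=2)]))"
```

```text
cur st [-1.081e+02 -1.000e-01  2.244e+02] yaw [180.    0.  -13.1] t 6.025 w 45.157666711139505 F [ 0.3 -0.2  0.5]
[-122, 9.5, 125] shift [-0.28 -0.19  1.99]
```

View pics/s2.png

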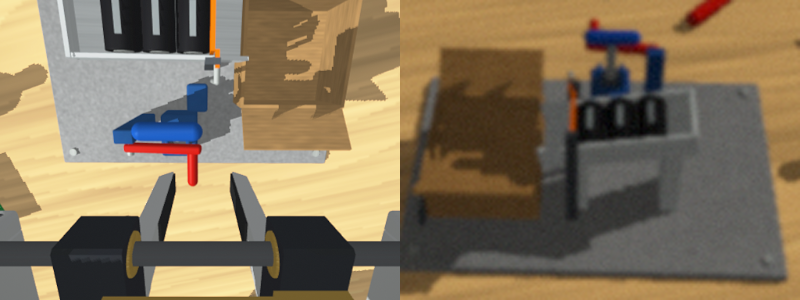

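Both flaps are open and leaning outwards. In the wrist view (left half) the peg runs from (193,150) to (193,185), and the bar from (132,131) to (201,131).

```bash
python3 -c "
from h import *
c=read_camera('wrist')
h=cv2.cvtColor(c['color'],cv2.COLOR_BGR2HSV)
m=((h[...,1]>150)&(h[...,2]>60)&((h[...,0]<6)|(h[...,0]>174))).astype(np.uint8)
b=((h[...,1]>120)&(h[...,2]>60)&(h[...,0]>100)&(h[...,0]<125)).astype(np.uint8)
f=lambda u,v,z:RS.inv().apply(onz(c,u,v,z)-O).round(1)
ys,xs=np.nonzero(m);print('red box',xs.min(),xs.max(),ys.min(),ys.max())
e=ys>ys.max()-25; u=np.median(xs[e]);print('peg mid u',u,'end',f(u,ys.max(),125),'w',np.ptp(xs[e]))
print('peg base',f(u,200,125),'left',f(xs.min(),192,132))
for v in range(152,182,6):
  q=np.nonzero(b[v])[0];print(v,q.min(),q.max(),f(q.min(),v,176),f(q.max(),v,176))
"
```

```text
red box 158 255 183 238
peg mid u 245.0 end [-149.3   12.7  125. ] w 12
peg base [-111.7   12.2  125. ] left [-102.    87.7  132. ]
152 172 251 [-59.7  59.9 176. ] [-59.6   5.2 176. ]
158 161 251 [-63.9  68.  176. ] [-63.8   5.2 176. ]
164 150 255 [-68.1  76.  176. ] [-68.1   2.4 176. ]
170 144 257 [-72.4  80.7 176. ] [-72.4   1.  176. ]
176 144 254 [-76.8  81.2 176. ] [-76.8   3.2 176. ]
```

Emit:
send_rows(moves=[-0.38, -0.24, 0, 0, 0, 0, 0.6, 0, 0, 0, 0.6, 0, 0, 0, 0.5, 0, 0, 0, 0.29, 0, 0, 0, 0, 0])

```text
time_s: 6.98
tcp_pos: [460.1, 63.3, 202.4]
eef_rot: [180.0, 0.1, -13.2]
force: [-1.3, -0.3, 0.3]
gripper_width: 45.4
grip_force: 0.0
```

Emit:
send_rows(moves=[0, 0, 0, 0, 0, 0, 0, 0, 0, 0, 0, 0, 0, 0, 0, 0], claw=1)

```text
time_s: 7.48
tcp_pos: [460.9, 63.3, 203.6]
eef_rot: [-180.0, -0.1, -13.2]
force: [1.5, 1.1, 0.2]
gripper_width: 11.2
grip_force: 30.0
```

```bash
python3 -c "
from h import *
plan([-127,12,125],78)
a=np.radians([0,15,30,45,60,75,90,105,120,130])
P=np.c_[-np.cos(a),np.sin(a)]*72
d=np.diff(P,axis=0)/50; print(np.c_[-d[:,0],-d[:,1]].round(2).tolist())"
```

```text
cur st [-125.8   11.6  125.6] yaw [-1.80e+02 -1.00e-01 -1.32e+01] t 7.475 w 11.206306505509612 F [1.5 1.1 0.2]
[-127, 12, 125] shift [-0.02 -0.01  0.01]
[[-0.05, -0.37], [-0.14, -0.35], [-0.23, -0.3], [-0.3, -0.23], [-0.35, -0.14], [-0.37, -0.05], [-0.37, 0.05], [-0.35, 0.14], [-0.21, 0.14]]
```

Emit:
send_rows(moves=[0, -0.05, -0.37, 0, 0, -0.14, -0.35, 0, 0, -0.23, -0.3, 0, 0, -0.3, -0.23, 0, 0, 0, 0, 0])

```text
time_s: 8.1
tcp_pos: [469.3, 99.7, 266.2]
eef_rot: [-179.8, -0.1, -13.1]
force: [2.4, 2.7, -0.1]
gripper_width: 11.3
grip_force: 30.0
```

Emit:
send_rows(moves=[0, -0.35, -0.14, 0, 0, -0.37, -0.05, 0, 0, -0.37, 0.05, 0, 0, -0.35, 0.14, 0, 0, -0.21, 0.14, 0, 0, 0, 0, 0])

```text
time_s: 8.85
tcp_pos: [488.2, 179.6, 258.1]
eef_rot: [-179.9, -0.1, -13.1]
force: [4.5, 2.0, 0.5]
gripper_width: 11.3
grip_force: 30.0
```

```bash
python3 -c "
from h import *
plan([-127,84+46,125+55],78)
s=read_camera('scene');cv2.imwrite('pics/s3.png',cv2.resize(s['color'][130:260,180:340],(800,600),interpolation=2))"
```

```text
cur st [-125.9  131.1  180.1] yaw [-1.799e+02 -1.000e-01 -1.310e+01] t 8.85 w 11.321344211063517 F [4.5 2.  0.5]
[-127, 130, 180] shift [-0.02  0.02  0.  ]
```

View pics/s3.png

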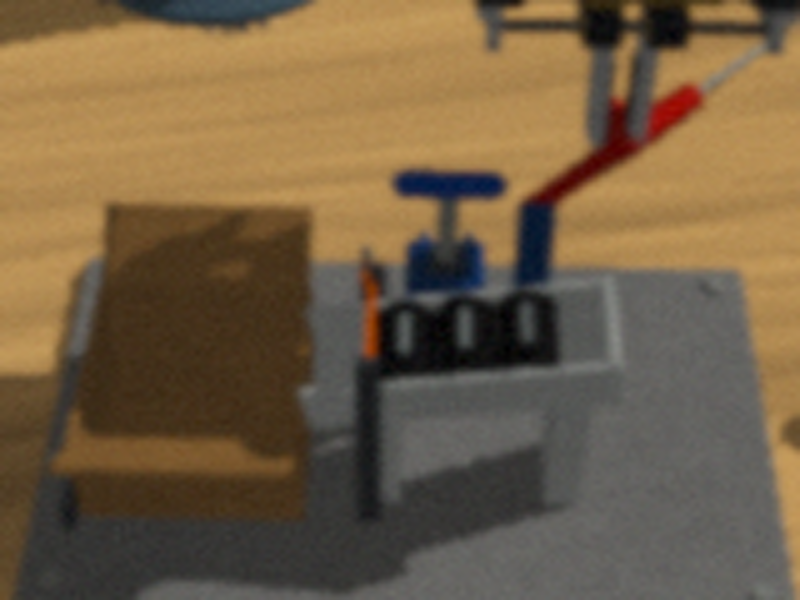

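The catch is flipped over, with the bar's free end up to the left at (695,95) and the peg between the fingers. The lever bar ends are at (398,185) and (505,185). The carton's flaps are open.

Emit:
send_rows(moves=[0, 0, 0, 0, 0, 0, 0, 0, 0, 0, -0.5, 0, 0, 0, -0.9, 0], claw=0.04)

```text
time_s: 9.4
tcp_pos: [486.3, 178.0, 327.1]
eef_rot: [179.9, 0.3, -13.2]
force: [0.8, 0.0, 0.6]
gripper_width: 44.7
grip_force: 0.0
```

```bash
python3 -c "
from h import *
plan([-72,16,172],78);print(bot.read_state()['joint_pos'].round(1))"
```

```text
cur st [-127.9  128.8  249.1] yaw [179.9   0.3 -13.2] t 9.4 w 44.732757200804976 F [0.8 0.  0.6]
[-72, 16, 172] shift [1.13 2.25 1.54]
[  7.5  -5.  106.8   0.   78.5 110.8]
```

Emit:
send_rows(moves=[0.4, 0.75, 0, -10, 0, 0, 0, -10, 0, 0, 0, -10, 0, 0, 0, -10, 0, 0, 0, -10, 0, 0, 0, -10, 0, 0, 0, -10, 0, 0, 0, -10])

```text
time_s: 10.4
tcp_pos: [498.1, 137.1, 328.3]
eef_rot: [-179.9, 0.0, 67.1]
force: [0.5, 0.0, 0.2]
gripper_width: 45.3
grip_force: 0.0
```

Emit:
send_rows(moves=[0, 0, 0, -10, 0, 0, 0, 0])

```text
time_s: 10.65
tcp_pos: [498.2, 137.2, 328.3]
eef_rot: [-179.9, 0.0, 76.7]
force: [-0.2, -0.5, -0.1]
gripper_width: 45.4
grip_force: 0.0
```

```bash
python3 -c "
from h import *
plan([-72,14.5,172],78)"
```

```text
cur st [-106.6   91.9  250.3] yaw [-179.9    0.    76.7] t 10.65 w 45.36606379209926 F [-0.2 -0.5 -0.1]
[-72, 14.5, 172] shift [-1.55  0.7   1.57]
```

Emit:
send_rows(moves=[-0.8, 0.35, 0, 0, -0.75, 0.35, 0, 0, 0, 0, 0.3, 0, 0, 0, 0, 0])

```text
time_s: 11.15
tcp_pos: [514.0, 54.3, 311.8]
eef_rot: [-179.8, 0.0, 76.7]
force: [-0.4, 0.4, 0.4]
gripper_width: 45.3
grip_force: 0.0
```

```bash
python3 -c "
from h import *
plan([-72,14.5,172],78)
c=read_camera('wrist');s=read_camera('scene');
cv2.imwrite('pics/s4.png',np.hstack([cv2.resize(c['color'],(400,300)),cv2.resize(s['color'][110:230,190:350],(400,300),interpolation=2)]))"
```

```text
cur st [-72.4  14.9 233.8] yaw [-179.8    0.    76.7] t 11.15 w 45.341490038641915 F [-0.4  0.4  0.4]
[-72, 14.5, 172] shift [-0.01  0.01  1.24]
```

View pics/s4.png

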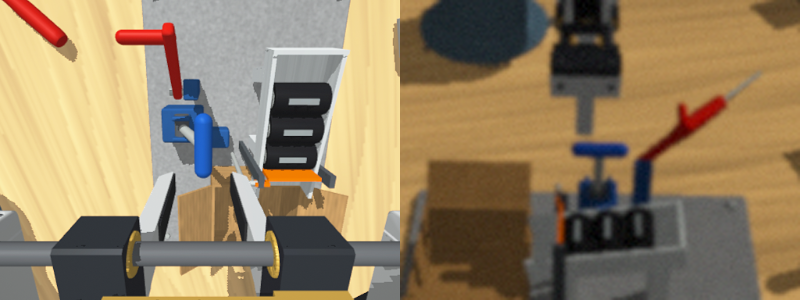

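The wrist view shows the blue bar running from (203,118) to (205,175), centred between the pads at (203,180). The catch is over to the left and the flaps are still open. I'll narrow the opening a little and go down.

Emit:
send_rows(moves=[0, 0, 0, 0, 0, 0, 0.4, 0, 0, 0, 0.4, 0, 0, 0, 0.3, 0, 0, 0, 0.14, 0, 0, 0, 0, 0], claw=0.25)

```text
time_s: 12.0
tcp_pos: [515.0, 54.1, 251.5]
eef_rot: [-180.0, 0.0, 76.8]
force: [-1.1, 0.4, 0.3]
gripper_width: 35.0
grip_force: 0.0
```

Emit:
send_rows(moves=[0, 0, 0, 0, 0, 0, 0, 0, 0, 0, 0, 0, 0, 0, 0, 0], claw=1)

```text
time_s: 12.5
tcp_pos: [514.3, 54.2, 252.3]
eef_rot: [-179.8, 0.0, 76.8]
force: [-5.4, 1.6, 4.8]
gripper_width: 17.1
grip_force: 30.0
```

```bash
python3 -c "
from h import *
plan([-72,14.5,172],78)
print(bot.read_state()['eef_rot'])
a=np.linspace(-.3,.67,9)
P=np.c_[-np.sin(a),np.cos(a)]*100
d=np.diff(P,axis=0)/50; print(np.c_[-d[:,0],-d[:,1]].round(2).tolist())"
```

```text
cur st [-72.1  14.9 174.3] yaw [-179.8    0.    76.8] t 12.5 w 17.06069453716627 F [-5.4  1.6  4.8]
[-72, 14.5, 172] shift [-0.01  0.    0.05]
[-1.79828199e+02  8.96480935e-03  7.68213380e+01]
[[0.24, -0.06], [0.24, -0.03], [0.24, 0.0], [0.24, 0.03], [0.24, 0.06], [0.23, 0.09], [0.21, 0.11], [0.2, 0.14]]
```

Emit:
send_rows(moves=[0, -0.24, -0.06, 0, 0, -0.24, -0.03, 0, 0, -0.24, 0, 0, 0, -0.24, 0.03, 0])

```text
time_s: 13.0
tcp_pos: [471.8, 64.2, 259.2]
eef_rot: [179.1, -0.1, 76.8]
force: [6.6, -1.8, 9.8]
gripper_width: 17.4
grip_force: 30.0
```

Emit:
send_rows(moves=[0, -0.24, 0.06, 0, 0, -0.23, 0.09, 0, 0, -0.21, 0.11, 0, 0, -0.2, 0.14, 0, 0, 0, 0, 0, 0, 0, 0, 0, 0, 0, 0, 0, 0, 0, 0, 0])

```text
time_s: 14.0
tcp_pos: [428.4, 74.6, 238.3]
eef_rot: [179.3, -0.1, 76.8]
force: [6.9, -0.7, 5.8]
gripper_width: 16.8
grip_force: 30.0
```

Emit:
send_rows(moves=[0, 0, 0, 0, 0, 0, 0, 0, 0, 0, 0, 0, 0, 0, 0, 0, 0, 0, 0, 0, 0, 0, 0, 0, 0, 0, 0, 0, 0, 0, 0, 0])

```text
time_s: 15.0
tcp_pos: [428.4, 74.6, 238.4]
eef_rot: [179.3, -0.1, 76.8]
force: [6.0, 0.1, 6.1]
gripper_width: 17.4
grip_force: 30.0
```

```bash
python3 -c "
from h import *
plan([-101.6-62,14.5,75+78],78)
c=read_camera('top');s=read_camera('scene');
cv2.imwrite('pics/s5.png',np.hstack([cv2.resize(c['color'][120:270,150:350],(400,300),interpolation=2),cv2.resize(s['color'][130:260,170:345],(400,300),interpolation=2)]))"
```

```text
cur st [-159.1   15.1  160.4] yaw [ 1.793e+02 -1.000e-01  7.680e+01] t 15.0 w 17.413925537286048 F [6.  0.1 6.1]
[-163.6, 14.5, 153] shift [-0.01 -0.09  0.15]
```

View pics/s5.png

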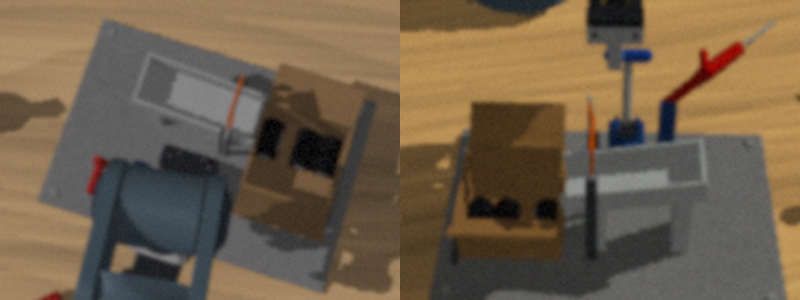

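The chute is empty and the gate is up. All three housings are in the carton, in the top view (left half) at (270,138), (305,150) and (328,155). I'll pull a touch further for margin, then check their positions.

Emit:
send_rows(moves=[0, -0.05, 0.05, 0, 0, -0.03, 0.04, 0, 0, 0, 0, 0, 0, 0, 0, 0])

```text
time_s: 15.6
tcp_pos: [424.5, 75.5, 234.7]
eef_rot: [179.4, -0.1, 76.8]
force: [1.9, -0.8, 13.5]
gripper_width: 17.0
grip_force: 30.0
```

```bash
python3 -c "
from h import *
plan([-163.6,14.5,153],78)
c=read_camera('top');s=read_camera('scene')
g=lambda p:RS.inv().apply(p-O)-[4.5,-113,12]
for u,v in [(270,138),(305,150),(328,155)]: print('top',g(onz(c,150+u/2,120+v/2,50)).round())
for u,v in [(546,209),(507,208),(480,208)]: print('scene',g(onz(s,170+(u-400)*175/400,130+v*130/300,45)).round())
print(bot.read_state()['grip_force'])"
```

```text
cur st [-163.3   15.2  156.7] yaw [ 1.794e+02 -1.000e-01  7.680e+01] t 15.6 w 16.95326255319861 F [ 1.9 -0.8 13.5]
[-163.6, 14.5, 153] shift [-0.01 -0.01  0.07]
top [20. 43. 38.]
top [ 19. -10.  38.]
top [ 22. -44.  38.]
scene [11. 43. 33.]
scene [11. -7. 33.]
scene [ 12. -42.  33.]
30.003434121608734
```

```bash
python3 -c "
from h import *
print(bot.finish_job())"
```

```text
the job is handed in; nothing more can be done
None
```

I handed the job in at about 15.7 s with both flaps and the catch swung well past upright and the lever held at about 0.96 rad of its 1.0 swing by a 30 N grip. All three housings were measured inside the carton; the hand-in returned no verdict.

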